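# Hold the spring clip open astride the lure card

## Robot

A 6-joint arm with a two-finger parallel gripper is mounted at the origin on the work surface. World frame = base frame: x ahead of the robot, y to its left, z up, the work surface at z = 0. Lengths are in m, angles in rad, forces in N, time in s.
With the tool pointing down it reaches from about 0.3 to 0.825 m from the base axis. Payload 5.4 kg.
Tool frame: the origin (TCP) lies at the very end of the fingers, on their centre line; the grasp point (between the pads) lies 19 mm behind it; z points along the fingers, x is the direction in which the jaws open and shut, and the axes are right-handed (so a half turn about z gives the same grasp; the last joint's range is limited). The gripper opens to 92 mm and grips with 3 to 60 N. Pads are 20 mm wide; open, the fingers measure 128 mm over their backs; the gripper's body (75 mm by 189 mm) begins 69 mm behind the grasp point.
Start: joints at [-1.488, 0.158, 1.597, -0, 1.386, -0.21], TCP at [0.166, -0.551, 0.215] pointing down, gripper open.
Joint ranges: [-2.91, 2.91], [-0.94, 2.29], [0.18, 2.7], [-1.29, 4.43], [0.17, 2.64], [-3, 3]. Speed limits (rad/s): [2.57, 2.57, 3.14, 3.14, 3.14, 3.14].

## Interface

Orientations are given as a rotation vector (axis times angle).
In Python, from workcell import bot gives the robot as it stands. Calls block until the motion is done:
- bot.goto(position, orientation): joint-space move of the TCP to a pose.
- bot.line_to(position, rot=None, max_speed=0.15): straight line of the TCP; rot=None keeps the orientation; max_speed is the mean speed in m/s.
- bot.set_joints(angles): joint-space move.
- bot.set_gripper(opening, newtons=None): opening from 0.0 (shut) to 1.0 (fully open); newtons is the grip in N (None keeps the last); returns when the fingers have stopped.
- bot.hold(seconds).
- bot.inverse_kinematics(position, orientation): joint angles nearest the present ones, or None.
- bot.read_camera(name): name is "scene" or "top"; returns a dict with "pixels" (420x560x3 uint8, blue, green, red), "fx", "fy", "cx", "cy" (pixels), "R" (3x3) and "t" (3): a world point X has camera coordinates R X + t. Camera axes: x right, y down, z forward; pixel columns grow to the right and rows downward; lengths in m; the calibration is good to about 2 mm. A picture is of the moment at which its call begins. There is no depth.
A pose or a line that the arm cannot do raises bot.MotionError and nothing moves.
- bot.job_done(): hands the job in, once; it reports no verdict.
Readings, each from a call of its own:
- bot.current_clock(): time.
- bot.current_joints(): joint angles.
- bot.current_joint_vel(): joint speeds.
- bot.current_effort(): joint torques, N m.
- bot.current_ee_pos(): TCP position.
- bot.current_tool_rot(): TCP orientation.
- bot.current_contact_force(): force on the tool from outside, world axes, zero at the start.
- bot.current_ft_torque(): the same for the moment, N m.
- bot.current_opening(): opening from 0.0 (shut) to 1.0 (fully open).
Only numpy, scipy, OpenCV 4.12 (cv2) and the standard library are available. Lean on these libraries where they do the work, as an engineer would, in place of code of your own. Each camera call takes 0.05 s, during which the arm holds its last target. There are 200 camera calls.

## Task

Squeeze open the steel spring clip that is biting the steel bar, lift it off, and bring it, still squeezed wide open, down over the middle of the top edge of the wider lure card (the one with the long oval copper spoon), so that one jaw is in front of the card and one behind, both reaching about a centimetre or more below its edge. Do not knock the card, leave the mug, compass and boathook tip where they are, and finish holding the clip there, still and gaping wide, with nothing of it touching the card: do not let it close or let go, as I want to slip the leader in.

Things in the scene. Friction and masses are not known exactly. Their poses are not given: they have to be found in the camera images.
- clip: Loose sheet-steel spring clip, about 70 g, biting the bar's top edge, jaws down, wings up. Origin on its pivot (dark coil 9 mm thick, 34 mm long along y); z up towards the wings, x the direction the jaws open, y along the jaw line; alike front and back. Jaws 36 mm long (y), tips 38 mm below the pivot, space between them free up to 5 mm below the pivot. Wings: see clip_wings.
- clip_wings (a point): Centre between the clip's two flat wings, 30 mm above the pivot; axes as clip. Squeezing the wings together along x opens the jaws. Each is 30 mm along y, its flat 16 to 44 mm above the pivot. At the start they lean out: 54 mm over their outsides at the top, 40 mm at the bottom. Fully squeezed: upright, parallel, 32 mm over the outsides; this takes about 10 N per wing.
- clip_mouth (a point): Midpoint between the two jaw tips, 38 mm below the pivot; axes as clip. Fully squeezed, the tips gape 24 mm inside, and the gap 15 mm above the tips is about 16 mm.
- jaw_near (a joint): How far each wing of the clip is squeezed (the two move alike), rad: 0 = biting a 4 mm plate (as at the start), 0.27 = squeezed fully, stop. The spring closes it when released, to -0.05 if nothing is between the jaws. Gap between the jaw tips in mm = about 4 + 76 x the value.
- bar: Fixed upright steel bar on a grey driftwood sill 50 x 220 x 30 mm high. The bar is a plate 4 mm thick (along x), 200 mm long (along y), its top edge 75 mm above the work surface. Origin at the middle of the sill's underside, z up. The clip sits somewhere along it, its jaw tips 16 mm below the bar's top edge.
- bar_top (a point): Middle of the bar's top edge; axes as bar.
- spoon_card: The wider lure card: fixed stiff plywood card 100 mm wide (along y), 4 mm thick (along x), upright in a driftwood block 50 x 110 x 25 mm; its top edge is 110 mm above the work surface. A long oval copper spoon (24 x 50 mm) is on each face, 30 mm below the top edge. Origin at the middle of the block's underside, z up.
- spoon_card_edge (a point): Middle of the wider card's top edge; x across the card's thickness, y along the edge, z up.
- spinner_card: The narrower lure card, not the one wanted: fixed, 60 mm wide (along y), 4 mm thick, top edge 110 mm above the work surface, with a round copper spinner blade (26 mm) on each face. Origin at the middle of its block's underside. The two cards may swap places.
- mug: Bystander: grey stoneware mug, 80 mm across, 90 mm tall, handle at its +y. Origin at the middle of its underside.
- compass: Bystander: brass pocket compass, a disc 60 mm across, 14 mm thick. Origin at the middle of its underside.
- boathook: Bystander: black iron boathook tip lying flat, 140 mm long (along its y), up to 28 mm high. Origin on its underside near the middle.
There are look-alikes about, which are no part of the job. Leave any yellow look-alike of the clip alone. Leave any blue look-alike of the spoon_card alone.

How it is judged:
On the way, in this order (a step that is already met when the one before it is completed fails the run):
1. the clip is squeezed open while its jaws are still astride the bar (value of joint jaw_near above 0.08 rad and z of clip_mouth in the frame of bar_top below -0.002 m and contact force between the fingers and clip above 1 N), for 0.1 s.
2. the clip is lifted clear of the bar in the gripper (z of clip_mouth in the frame of bar_top above 0.01 m and contact force between the fingers and clip above 1 N), for 0.2 s.
At the end, for the whole second after the job is handed in: Clip held by the fingers alone, still, squeezed past 0.17 rad (tips gape 17 mm or more), within 0.35 rad of upright and 0.3 rad of square to the wider card; tips 6 to 34 mm below its top edge, mouth within 18 mm of the edge's middle and 9 mm of the card's mid-plane, card untouched (value of joint jaw_near above 0.17 rad and z of clip_mouth in the frame of spoon_card_edge between -0.034 and -0.006 m and y of clip_mouth in the frame of spoon_card_edge between -0.018 and 0.018 m and x of clip_mouth in the frame of spoon_card_edge between -0.009 and 0.009 m and angle between the x axis of clip and the x axis of spoon_card, either way round below 0.3 rad and angle between clip's own z axis and vertical below 0.35 rad and contact force between the fingers and clip above 2 N and contact force between clip and spoon_card below 0.3 N and linear speed of clip below 0.02 m/s); the arm keeps its last pose, push and grip.
It fails at once if the clip knocks the card (more than 4 N) (contact force between clip and spoon_card above 4 N).
It fails at once if a bystander is moved by more than 20 mm (distance of any of mug, compass, boathook from where it was at the start of the episode above 0.02 m).
It also fails if it takes over 38 s, if anything falls off the work surface, if the arm or the gripper's body presses on something with over 40 N, if the wrist force passes 120 N, or if a joint passes its speed limit or range.

## Working session

There is one attempt and no reset: what is moved stays moved. The work goes in short steps, each a Python script; the robot and the scene stay as the last script left them, time stands still between calls to the robot, and variables do not carry over. Pictures are saved under pics/ and viewed, on a budget of 10 in all, crops included, one or two more only if the job needs it, and the job is handed in when it is done.

```bash
mkdir -p pics; ls
python3 - <<'E'
from workcell import bot
import cv2, numpy as np, pickle
for n in ("scene","top"):
    c=bot.read_camera(n); pickle.dump(c,open(f"{n}0.pkl","wb"))
    cv2.imwrite(f"pics/{n}0.png",cv2.resize(c["pixels"],(784,588),interpolation=cv2.INTER_CUBIC))
    print(n,c["fx"],c["fy"],c["cx"],c["cy"],-c["R"].T@c["t"],c["R"].round(3).tolist())
print(bot.current_clock(),bot.current_tool_rot())
E
```

```text
pics
scene 420.3889152546473 420.3889152546473 281.1023327429504 207.01667594037693 [ 1.03766825 -0.45924805  0.62244112] [[0.7, 0.714, -0.012], [0.46, -0.464, -0.756], [-0.545, 0.524, -0.654]]
top 417.4484882487367 417.4484882487367 275.68369940103526 210.78245221721497 [ 0.46282702 -0.00924077  0.87060318] [[-0.023, -1.0, 0.013], [-0.991, 0.021, -0.135], [0.135, -0.016, -0.991]]
0.1 [-2.52072864e+00  1.87289842e+00  1.75640517e-03]
```

View pics/scene0.png

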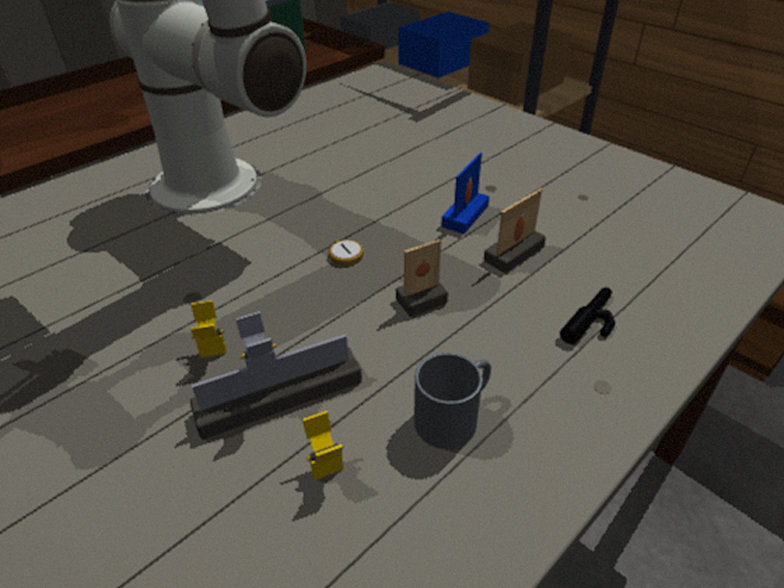

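View pics/top0.png

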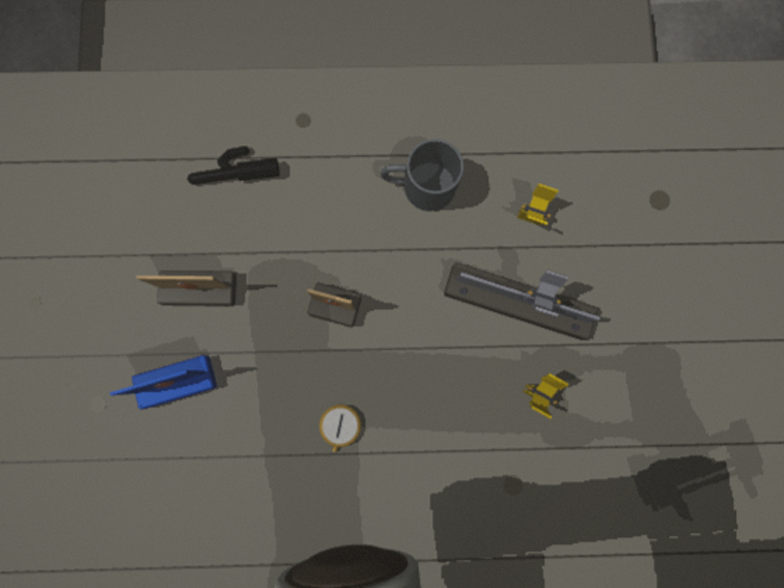

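The scene view shows the clip on the bar at about (255,340) of the enlarged picture and the wide card at (518,225). In the top view the clip is at (548,292) and the card edge runs (137,279)–(227,284). There are two yellow clips and a blue card, which I leave alone. Next I'll enlarge the key regions.

Run:
```python
import cv2,pickle,numpy as np
T=pickle.load(open("top0.pkl","rb"))["pixels"];S=pickle.load(open("scene0.pkl","rb"))["pixels"]
def crop(I,x,y,w):
    h=int(w*.75); return cv2.resize(I[y:y+h,x:x+w],(400,300),interpolation=cv2.INTER_CUBIC)
def g(I): return np.clip(I.astype(float)*1.6,0,255).astype(np.uint8)
cv2.imwrite("pics/crops.png",g(np.vstack([np.hstack([crop(T,310,170,130),crop(T,90,170,90)]),np.hstack([crop(S,130,215,135),crop(S,330,125,80)])])))
```

```text
(no output)
```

View pics/crops.png

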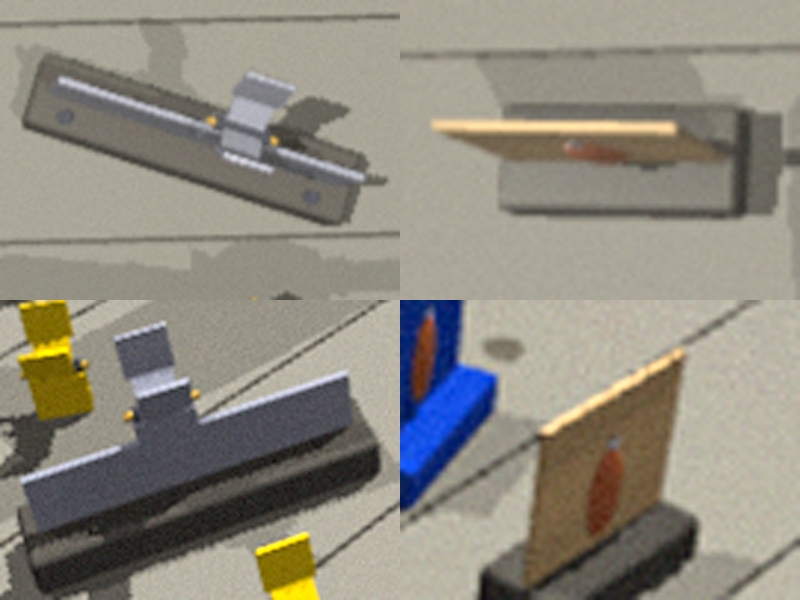

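The crops clearly show the brass pivot caps on either side of the clip, at top crop (212,121) and (274,141) and scene crop (130,416) and (195,394). The bar top ends and the card top-edge ends are also visible. I'll triangulate all of them.

```bash
cat > h.py <<'E'
import numpy as np,cv2
def P(c): return np.array([[c["fx"],0,c["cx"]],[0,c["fy"],c["cy"]],[0,0,1]])@np.c_[c["R"],c["t"]]
def tri(T,S,a,b):
    X=cv2.triangulatePoints(P(T),P(S),np.float64(a),np.float64(b)); X=(X[:3]/X[3]).ravel()
    return X,[np.linalg.norm(proj(c,X)-p) for c,p in((T,a),(S,b))]
def proj(c,X): q=P(c)@np.r_[X,1]; return q[:2]/q[2]
def ray(c,p,z):
    o=-c["R"].T@c["t"]; d=c["R"].T@np.array([(p[0]-c["cx"])/c["fx"],(p[1]-c["cy"])/c["fy"],1]); return o+d*(z-o[2])/d[2]
E
python3 - <<'E'
import pickle; from h import *
np.set_printoptions(precision=4,suppress=True)
T=pickle.load(open("top0.pkl","rb"));S=pickle.load(open("scene0.pkl","rb"))
o=lambda x0,y0,s,u,v:(x0+(u+.5)*s-.5,y0+(v+.5)*s-.5)
def blobs(c,x,y,w,h):
    I=cv2.cvtColor(c["pixels"],cv2.COLOR_BGR2HSV)[y:y+h,x:x+w]
    m=cv2.inRange(I,(10,110,60),(30,255,255)); n,_,st,ce=cv2.connectedComponentsWithStats(m)
    print([(st[i,4],ce[i]+[x,y]) for i in range(1,n)])
blobs(T,370,195,45,35); blobs(S,165,235,40,30)
# pairs: (top, scene, expected z)
R={}
for n,a,b,z in [("dot+y",o(310,170,.325,212,121),o(130,215,.3375,195,94),.097),("dot-y",o(310,170,.325,274,141),o(130,215,.3375,130,116),.097),
 ("bar+y",o(310,170,.325,60,79),o(130,215,.3375,348,75),.075),("bar-y",o(310,170,.325,364,178),o(130,215,.3375,22,180),.075),
 ("card+y",o(90,170,.225,32,125),o(330,125,.2,283,52),.11),("card-y",o(90,170,.225,278,128),o(330,125,.2,141,134),.11)]:
    X,e=tri(T,S,a,b); R[n]=X; print(n,a,b,X,np.round(e,2),"top@z",ray(T,a,z),"scene@z",ray(S,b,z))
for k in("dot","bar","card"):
    d=R[k+"+y"]-R[k+"-y"]; print(k,np.linalg.norm(d),"mid",(R[k+"+y"]+R[k+"-y"])/2,"yaw",np.arctan2(-d[0],d[1]))
E
```

```text
[(np.int32(6), array([378.3333, 208.6667])), (np.int32(8), array([398.875, 215.125]))]
[(np.int32(5), array([195.6, 246.2])), (np.int32(9), array([173.    , 253.6667]))]
dot+y (378.5625, 208.9875) (195.48125, 246.39375) [ 0.5674 -0.2148  0.0959] [0.07 0.07] top@z [ 0.5672 -0.2146  0.097 ] scene@z [ 0.5685 -0.2152  0.097 ]
dot-y (398.7125, 215.4875) (173.54375, 253.81875) [ 0.5546 -0.2518  0.0956] [0.31 0.34] top@z [ 0.5541 -0.2518  0.097 ] scene@z [ 0.5563 -0.2519  0.097 ]
bar+y (329.1625, 195.3375) (247.11875, 239.98125) [ 0.5996 -0.1265  0.0713] [0.07 0.08] top@z [ 0.5989 -0.126   0.075 ] scene@z [ 0.6027 -0.1286  0.075 ]
bar-y (427.9625, 227.5125) (137.09375, 275.41875) [ 0.5325 -0.3142  0.0731] [0.12 0.13] top@z [ 0.5322 -0.3137  0.075 ] scene@z [ 0.5345 -0.3146  0.075 ]
card+y (96.8125, 197.7375) (386.2, 135.0) [0.5977 0.3081 0.1057] [0.34 0.27] top@z [0.5974 0.3067 0.11  ] scene@z [0.6011 0.301  0.11  ]
card-y (152.1625, 198.4125) (357.8, 151.4) [0.594  0.2058 0.1066] [0.44 0.36] top@z [0.594  0.2054 0.11  ] scene@z [0.5966 0.2006 0.11  ]
dot 0.039138688368512205 mid [ 0.561  -0.2333  0.0957] yaw -0.3342631592452205
bar 0.19940452025541422 mid [ 0.5661 -0.2203  0.0722] yaw -0.34334625321625517
card 0.10232131845617379 mid [0.5959 0.2569 0.1062] yaw -0.03595653695885008
```

Everything fits the given sizes: bar 199 mm, card 102 mm, cap span about 39 mm, and heights within 4 mm. The clip pivot is at about (0.561, -0.233, 0.097) with yaw -0.34. I'll go and grasp.

```bash
cat >> h.py <<'E'
from scipy.spatial.transform import Rotation
def rot(yaw):
    c,s=np.cos(yaw),np.sin(yaw)
    return Rotation.from_matrix(np.array([[c,s,0],[s,-c,0],[0,0,-1]])).as_rotvec()
E
python3 - <<'E'
from h import *; from workcell import bot; import pickle
for y in(-.343,-.343+np.pi,-.036,-.036+np.pi):
    for p in((.5613,-.2333,.21),(.596,.257,.25)):
        q=bot.inverse_kinematics(p,rot(y)); print(y,p,None if q is None else np.round(q,2))
y=-.343
if bot.inverse_kinematics((.5613,-.2333,.21),rot(y)) is None or abs(bot.inverse_kinematics((.5613,-.2333,.21),rot(y))[5])>2.3: y+=np.pi
print("use",y)
bot.goto((.5613,-.2333,.21),rot(y)); print(bot.current_clock())
bot.line_to((.5613,-.2333,.110)); print(bot.current_clock(),bot.current_contact_force(),bot.current_ee_pos())
a=[]
for n in("scene","top"):
    c=bot.read_camera(n); pickle.dump(c,open(n+"1.pkl","wb")); a.append(c["pixels"])
cv2.imwrite("pics/p1.png",np.hstack([cv2.resize(a[0][170:320,100:300],(400,300)),cv2.resize(a[1][150:270,310:470],(400,300))]))
E
```

```text
-0.343 (0.5613, -0.2333, 0.21) [-0.59  0.25  1.51 -0.    1.39 -0.25]
-0.343 (0.596, 0.257, 0.25) [ 0.22  0.33  1.33 -0.    1.49  0.56]
2.798592653589793 (0.5613, -0.2333, 0.21) [-0.59  0.25  1.51  0.    1.39  2.89]
2.798592653589793 (0.596, 0.257, 0.25) [ 0.22  0.33  1.33 -0.    1.49 -2.58]
-0.036 (0.5613, -0.2333, 0.21) [-0.59  0.25  1.51 -0.    1.39 -0.56]
-0.036 (0.596, 0.257, 0.25) [ 0.22  0.33  1.33 -0.    1.49  0.26]
3.105592653589793 (0.5613, -0.2333, 0.21) [-0.59  0.25  1.51  0.    1.39  2.59]
3.105592653589793 (0.596, 0.257, 0.25) [ 0.22  0.33  1.33 -0.    1.49 -2.88]
use -0.343
1.9417
2.7583 [ 0.077782    0.39771975 -0.67456542] [ 0.56192828 -0.23389742  0.11113248]
```

View pics/p1.png

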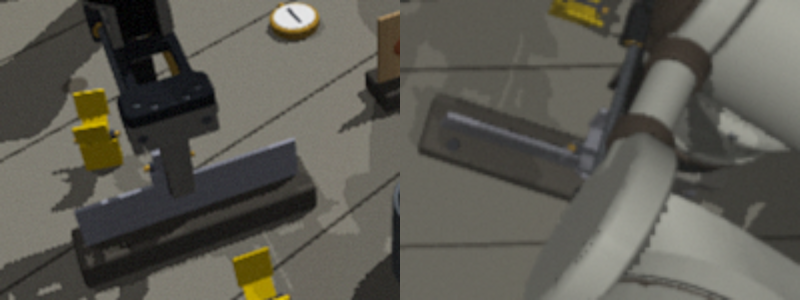

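The fingers straddle the wings, with the near finger at (178,165) between the two caps and contact force about zero. Next I squeeze.

Run:
```python
from h import *; from workcell import bot; import pickle
bot.set_gripper(0.25,30); print(bot.current_clock(),bot.current_opening()*92,bot.current_contact_force(),bot.current_ee_pos())
bot.hold(.2)
print(bot.current_opening()*92)
c=bot.read_camera("scene"); 
cv2.imwrite("pics/p2.png",cv2.resize(c["pixels"][200:320,110:270],(800,600)))
```

```text
3.8 31.350344409959323 [ 0.38443516 -0.11772208 -0.59464865] [ 0.56127186 -0.23325806  0.10992899]
31.292728258275368
```

View pics/p2.png

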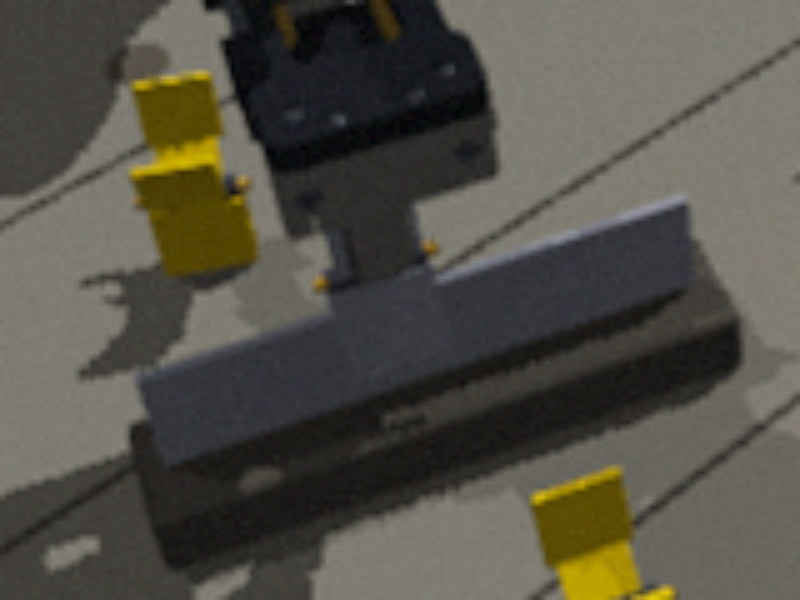

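The opening is 31.3 mm, which matches fully squeezed (32 mm), and the jaw (395,300) is still astride the bar. I'll lift, carry the clip above the card and look.

Run:
```python
from h import *; from workcell import bot; import pickle
bot.line_to((.5613,-.2333,.25),max_speed=.12); bot.hold(.1); print(bot.current_clock(),bot.current_opening()*92)
bot.goto((.596,.257,.25),rot(-.036)); print(bot.current_clock(),bot.current_opening()*92)
bot.line_to((.596,.257,.205),max_speed=.08); bot.hold(.4)
print(bot.current_clock(),bot.current_opening()*92,bot.current_ee_pos(),bot.current_contact_force())
a=[]
for n in("scene","top"):
    c=bot.read_camera(n); pickle.dump(c,open(n+"3.pkl","wb")); a.append(c["pixels"])
cv2.imwrite("pics/p3.png",np.hstack([cv2.resize(a[0][60:180,320:420],(400,480),interpolation=2),cv2.resize(a[1][130:250,80:180],(400,480),interpolation=2)]))
```

```text
5.4667 31.17732077084531
7.2583 31.268486607196017
8.375 31.602317247802155 [0.5961145  0.25706311 0.20527097] [ 0.29126195  0.6053824  -0.15457958]
```

View pics/p3.png

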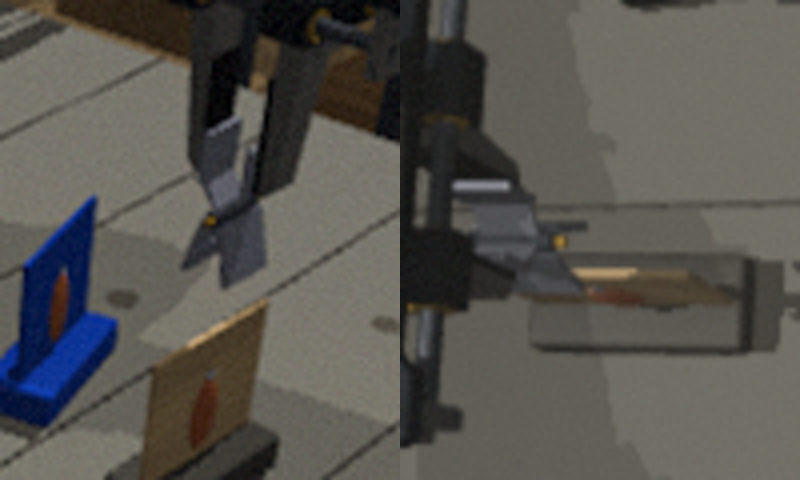

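The clip is held wide open above the card. The -y pivot cap is at scene crop (210,220) and top crop (560,241). The -y jaw tip corners are at scene (183,268) and (222,288). I'll compare these with the kinematics.

Run:
```python
import pickle; from h import *
np.set_printoptions(precision=4,suppress=True)
T=pickle.load(open("top3.pkl","rb"));S=pickle.load(open("scene3.pkl","rb"))
def blobs(c,x,y,w,h):
    I=cv2.cvtColor(c["pixels"],cv2.COLOR_BGR2HSV)[y:y+h,x:x+w]
    m=cv2.inRange(I,(10,110,60),(30,255,255)); n,_,st,ce=cv2.connectedComponentsWithStats(m)
    return [(st[i,4],ce[i]+[x,y]) for i in range(1,n)]
bt,bs=blobs(T,112,182,15,14),blobs(S,365,108,15,14); print(bt,bs)
a,b=max(bt,key=lambda q:q[0])[1],max(bs,key=lambda q:q[0])[1]
print("dot",tri(T,S,a,b),"expected",(.5961-.0007,.257-.0195,.192))
o=lambda x0,y0,s,u,v:np.array((x0+(u+.5)*s-.5,y0+(v+.5)*s-.5))
print("tipL tri",tri(T,S,o(80,130,.25,186,291),o(320,60,.25,183,268)))
def rayplane(c,p,n,q):
    C=-c["R"].T@c["t"]; d=c["R"].T@np.array([(p[0]-c["cx"])/c["fx"],(p[1]-c["cy"])/c["fy"],1]); return C+d*((q-C)@n)/(d@n)
n=np.array([.036,1,0]); q=np.array([.596,.257-.018,0])
for nm,p in(("dot",b),("tipL",o(320,60,.25,183,268)),("tipR",o(320,60,.25,222,288))): print(nm,rayplane(S,p,n,q-(np.array([0,.0015,0]) if nm=="dot" else 0)))
# card edge, all four again in this picture: scene strip ends
```

```text
[(np.int32(10), array([119.2, 190. ]))] [(np.int32(5), array([372.2, 114.6]))]
dot (array([0.596 , 0.2387, 0.1848]), [np.float64(0.33303622848031383), np.float64(0.25861430351739084)]) expected (0.5953999999999999, 0.23750000000000002, 0.192)
tipL tri (array([0.5815, 0.2397, 0.1493]), [np.float64(0.231466990226652), np.float64(0.18148312817564036)])
dot [0.5962 0.2375 0.1852]
tipL [0.582  0.2395 0.1497]
tipR [0.609  0.2385 0.1487]
```

In the same camera frame, the tip midpoint is x≈0.5955 and the card edge at that y is x≈0.5953. The tips are about 43 mm above the edge, against 44 mm from kinematics, and tilt is about 0.04 rad. It's aligned, so I'll lower slowly, checking the force.

Run:
```python
from h import *; from workcell import bot; import pickle
f0=np.array(bot.current_contact_force())
for z in(.17,.160,.154):
    bot.line_to((.5959,.2565,z),max_speed=.04); bot.hold(.1); print(z,bot.current_clock(),np.round(bot.current_contact_force()-f0,2),bot.current_opening()*92)
bot.hold(.3)
a=[]
for n in("scene","top"):
    c=bot.read_camera(n); pickle.dump(c,open(n+"4.pkl","wb")); a.append(c["pixels"])
cv2.imwrite("pics/p4.png",np.hstack([cv2.resize(a[0][100:180,340:400],(450,600),interpolation=2),cv2.resize(a[1][160:220,95:130],(350,600),interpolation=2)]))
```

```text
0.17 9.6 [-0.05  0.29 -0.79] 31.24490687285395
0.16 10.1 [-0.11  0.68 -0.15] 31.344382811255368
0.154 10.5 [-0.15  0.07 -0.39] 31.221150769321763
```

View pics/p4.png

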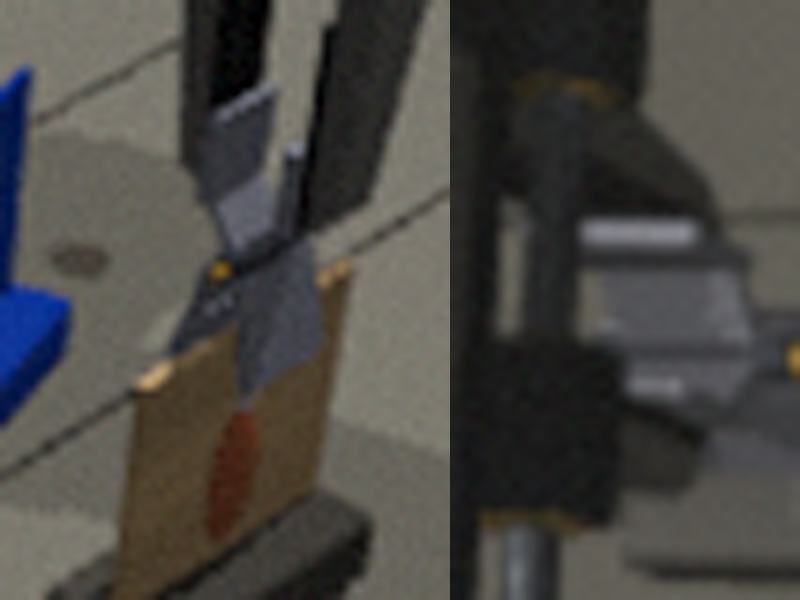

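The jaws straddle the card, with the front tip corner at (247,400), the rear one at (175,355) going behind the edge, and no contact force. I'll go the last 8 mm and measure again.

Run:
```python
from h import *; from workcell import bot; import pickle
np.set_printoptions(precision=4,suppress=True)
f0=np.array(bot.current_contact_force())
bot.line_to((.5959,.2565,.146),max_speed=.03); bot.hold(.5)
print(bot.current_clock(),np.round(bot.current_contact_force()-f0,2),bot.current_opening()*92,bot.current_ee_pos(),np.abs(bot.current_joint_vel()).max())
S=bot.read_camera("scene"); pickle.dump(S,open("scene5.pkl","wb"))
cv2.imwrite("pics/p5.png",cv2.resize(S["pixels"][105:165,340:400],(600,600),interpolation=2))
S4=pickle.load(open("scene4.pkl","rb"))
def rp(c,p,n,q):
    C=-c["R"].T@c["t"]; d=c["R"].T@np.array([(p[0]-c["cx"])/c["fx"],(p[1]-c["cy"])/c["fy"],1]); return C+d*((q-C)@n)/(d@n)
o=lambda u,v:np.array((340+(u+.5)*60/450-.5,100+(v+.5)*60/450-.5))
n=np.array([.036,1,0]); q=np.array([.596,.2385,0])
for p in((247,400),(175,355)): print("step4 tip",rp(S4,o(*p),n,q))
print("edge -y end in scene",rp(S4,o(152,381),n,np.array([.596,.2058,0])))
```

```text
11.8167 [-1.11  0.21  0.16] 31.42405853524873 [0.5959 0.2565 0.1461] 0.001356736626453029
step4 tip [0.611  0.238  0.0951]
step4 tip [0.5831 0.239  0.098 ]
edge -y end in scene [0.5981 0.2057 0.111 ]
```

View pics/p5.png

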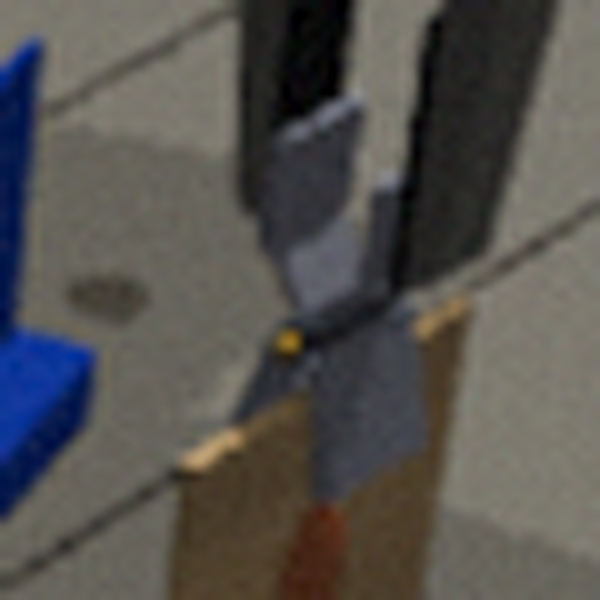

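Front jaw in front with its tip at (330,500), just above the spoon's top. The rear jaw goes behind the edge at (240,420). The tip midpoint is x≈0.597 and the card about 0.597 in the same view. One force reading changed by -1.1 N in x, so I'll average to rule out contact.

Run:
```python
from h import *; from workcell import bot
np.set_printoptions(precision=3,suppress=True)
def avg():
    a=[]
    for _ in range(25): bot.hold(.03); a.append(np.r_[bot.current_contact_force(),bot.current_ft_torque()])
    print(np.mean(a,0),np.std(a,0)[:3],bot.current_clock(),bot.current_opening()*92)
avg()
bot.line_to((.5979,.2565,.146),max_speed=.02); bot.hold(.2); avg()
bot.line_to((.5939,.2565,.146),max_speed=.02); bot.hold(.2); avg()
bot.line_to((.5959,.2565,.146),max_speed=.02); bot.hold(.4); avg()
```

```text
[-0.104  0.194 -0.8   -0.032 -0.083 -0.003] [0.544 0.524 0.484] 12.7 31.204300102594818
[-0.115  0.172 -0.798 -0.043 -0.087 -0.009] [0.512 0.531 0.489] 13.9833 31.315048314813826
[-0.016 -0.023 -0.641 -0.03  -0.095  0.   ] [0.469 0.53  0.403] 15.3667 31.311144630887597
[-0.024  0.067 -0.804 -0.041 -0.087 -0.   ] [0.459 0.51  0.521] 16.85 31.55472350594891
```

There's no contact even when shifted 2 mm either way, and the only load is the clip's weight (about 0.7–0.8 N). I'm handing in.

```bash
python3 -c "
from workcell import bot
print(bot.current_clock(),bot.current_opening()*92); bot.job_done()"
```

```text
16.85 31.55472350594891
the job is handed in; nothing more can be done
```

The job is handed in at 16.9 s. I squeezed the steel clip open on the bar with a 30 N grip, lifted it off, and carried it to the wider card. It is now held wide open over the middle of the card's top edge, with one jaw in front and one behind. No verdict was reported.

**Last checks**
- **Opening:** the gripper stood at about 31.4 mm, which matches fully squeezed wings (32 mm over the outsides).
- **Height:** the jaw tips are about 15 mm below the card's edge. This comes from the arm's position and from camera views taken before the last 8 mm of lowering.
- **Centring:** the mouth is within about 1–2 mm of the card's mid-plane and of the edge's middle. The clip tilts about 0.04 rad by a measurement above the card, and up to 0.1 rad by a rougher reading at the edge. Both are well inside the 0.35 rad limit.
- **Contact:** average force showed only the clip's weight, about 0.8 N downward. Moving 2 mm to either side across the card touched nothing.
- **Bystanders:** I planned the path clear of the mug, compass and boathook tip. I did not look at them again at the end.

**What disagreed**
- **Camera heights:** triangulated heights came out 1–4 mm low on known edges, and the two views differed by 1–4 mm in x. I therefore compared the clip and card within the same view.
- **Pivot cap:** in the hover view the clip's pivot cap read another 3 mm low, but the jaw tips agreed to within about 1 mm.
- **Force reading:** a single reading of -1.1 N in x turned out to be noise when averaged.

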